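Pack the spare feed roller under its parts tray

ROBOT

A 6-joint arm with a two-finger parallel gripper is mounted at the origin on the work surface. World frame = base frame: x ahead of the robot, y to its left, z up, the work surface at z = 0. Lengths are in m, angles in rad, forces in N, time in s.
With the tool pointing down it reaches from about 0.425 to 0.95 m from the base axis. Payload 3.5 kg.
Tool frame: the origin (TCP) lies on the centre line of the jaws, within the pads' length; the fingertips stand 14 mm ahead of it and the grasp point (between the pads) lies 5 mm behind it (ctrl.finger_overhang is the distance from the TCP to the fingertips, in m); z points along the fingers, y is the line along which they close (so a half turn about z gives the same grasp; the last joint's range is limited). The gripper opens to 85 mm and grips with 20 to 120 N. Pads are 22 mm wide; open, the fingers measure 114 mm over their backs; the gripper's body (76 mm by 85 mm) begins 54 mm behind the grasp point. The pads swing forward as they close: fully open they stand 13 mm farther back than shut.
Start: joints at [0.963, 0.286, 1.577, -0, 1.279, -0.15], TCP at [0.298, 0.605, 0.245] pointing down, gripper open.
Joint ranges: [-2.77, 2.77], [-0.9, 2.22], [0.21, 2.48], [-1.53, 4.67], [0.24, 2.81], [-2.84, 2.84]. Speed limits (rad/s): [2.79, 2.79, 3.14, 3.14, 3.14, 3.14].

INTERFACE

Orientations are given as a unit quaternion [x, y, z, w].
In Python, from plant import ctrl gives the robot as it stands.
- The arm moves only by the tool send_rows, never from a script. Its argument "moves" is text: rows parted by semicolons, each of 7 numbers parted by spaces: the turn, a rotation vector about the tool's x, y, z in units of 360 degrees (1.0 is 360 degrees), then the shift along the tool's x, y, z in units of 20 cm (1.0 is 20 cm), then the gripper's target within -1 to 1 (fully open at 1, half-way at 0, shut at -1). A call has 1 to 12 rows; each row is the pose to reach, as a shift and turn from the pose commanded when the call began, along the tool's axes at that moment, turning the shorter way round; what a row does not reach only later rows make up. A row lasts 1/8 s, in which the tool goes at most 62.5 mm and 10.7 degrees, less where a joint would pass 70% of its speed; a pose out of reach is approached as far as the arm can. A call with a number of a shift or a turn outside -1 to 1 is refused whole. A call with a gripper value outside its range is refused whole. The fingers move at their own pace and stop on an object; "newtons" is the grip in N (left out, the last holds). Time passes only in rows, so rows that repeat a pose let the fingers close. It gives the time, the measured TCP pose, the force, the opening and the grip force at its end, in the units of the state.
- ctrl.get_state(): the state, without advancing time (a new reading comes with each control period).
- ctrl.read_camera(name): name is "scene" or "top"; returns a dict with "image" (420x560x3 uint8, red, green, blue), "fovy" (degrees; the focal length in pixels is half the picture's height over the tangent of half this angle, whatever the lens; pixels are square), "cx", "cy" (the principal point, pixels), "distortion" ([k1, k2, p1, p2, k3] as OpenCV has them; the pictures are not rectified), "extrinsics" (4x4, takes a point from camera to world coordinates). Camera axes: x right, y up, looking along -z (the intrinsics and any distortion apply to the point x, -y, -z); pixel columns grow to the right and rows downward; lengths in m; the calibration is good to about 2 mm. A picture is of the moment at which its call begins. There is no depth.
- ctrl.sign_off(): hands the job in; it is judged then, once.
The state is a dict: "time": time; "qpos": joint angles; "dq": joint speeds; "joint_efforts": joint torques, N m; "eef_pos": TCP position; "tcp_rot": TCP orientation; "contact_force": force on the tool from outside, world axes, zero at the start; "wrist_torque": the same for the moment, N m; "opening": opening from 0.0 (shut) to 1.0 (fully open); "finger_force": force on a finger pad.
Only numpy, scipy, OpenCV 4.12 (cv2) and the standard library are available. Lean on these libraries where they do the work, as an engineer would, in place of code of your own. Each camera call takes 0.05 s, during which the arm holds its last target. There are 200 camera calls.

TASK

Put the photo printer's spare feed roller away: take it from its rubber rest, lay it lengthwise in the middle of the two V-blocks on the base board, and swing the metal clamp strap over until it lies level across the roller. Then lift the parts tray with the pins under its corners by its handle, lower it without dropping it so that all four pins go fully home in the sockets of the base board's corner posts, and let go. Do not shift or knock over the other things on the shelf.

Things in the scene. Friction and masses are not known exactly. Their poses are not given: they have to be found in the camera images.
- board: Dark steel base board fixed to the shelf, 170 (x) x 120 (y) x 10 mm. Origin: centre of its underside, x along its long side, z up. On it: four square aluminium corner posts, two V-blocks at x = +-56, y = 0 (12 mm long, 44 mm wide, 38 mm high, 90 degree V running along x), and a strap hinge post at x = 38, y = 34, 58 mm high
- cradle (a point): Point on the board where the middle of a properly laid roller comes to lie: 37 mm above the board's origin, on its centre. Axes as the board; the roller lies along x
- stack (a point): Centre of the board, level with its post tops (64 mm above the board's origin): the middle of the tray floor's underside comes here when seated. Axes as the board. The 26 x 26 mm posts stand at x = +-70, y = +-45 mm, each with a 14 x 14 mm socket 22 mm deep in its flat top
- strap (a joint): Angle (rad) of the steel clamp strap (10 wide, 4 thick, 64 mm long); hinge line along the board's x through x 38, y 34, z 52 mm. 0: level toward the board's -y, 1 mm above the roller; 1.57: upright; 2.5: stop, leaning out to +y. Starts at 2.1 to 2.35; stiff (0.04 N m), stays where left; closed fingers can push it over in an arc (a level push may jam)
- strap_tip (a point): Middle of the strap's free end, 60 mm from the hinge line. Open, it stands outward of and above the hinge; closed, it is at x 38, y -26, z 52 mm of the board. A lip stands 5 mm up on the end when closed
- tray_grip (a point): Grip point in the middle of the parts tray's steel handle blade (70 mm along x, 12 mm thick in y). z up, x along the tray's long side. It lies 62 mm above the pin tips and 48 mm above the floor's underside; blade top 17 mm higher, tray rim 23 mm lower
- roller_mid (a point): Middle of the loose feed roller, on its axis: a steel cylinder 24 mm in diameter and 140 mm long with a grey sleeve in the middle, 0.2 kg. x along its axis; it may have turned about its axis. It starts lying on the rest, axis 34 mm above the shelf
- rest: Fixed black rubber rest, 112 x 34 mm, with two notched supports at x = +-50 mm that carry the roller along x; the 86 mm between them is free down to 4 mm. Origin: centre of its underside
- tray: The same steel parts tray, 170 x 120 mm, 0.45 kg; origin midway between the tips of its pins, on which it stands. Pins 10 mm in diameter, cone-tipped, 14 mm long, under the floor at x = +-70, y = +-45 mm. Either way round fits the board. Inside: two low dividers, brass bushes
- roller: The same roller; origin at its middle
- bucket: Bystander: red plastic coin bucket, 124 mm across, 120 mm high, origin under its centre
- strobe: Bystander: white strobe housing 100 x 80 x 88 mm, origin under its centre
- bracket: Bystander: steel L mounting bracket 50 x 100 x 65 mm, origin under its centre
- bolt_a: Bystander: aluminium seat bolt standing on its head, 32 mm across, 60 mm high, origin under its centre
- bolt_b: Bystander: second seat bolt, the same
- dish: Bystander: plain flat-bottomed steel dish 110 x 80 x 25 mm without pins or handle, origin under its centre
- driver: Bystander: screwdriver lying on the shelf
Things that resemble listed ones, but are neither listed nor needed, are in the scene too. Leave any orange look-alike of the board alone. What is shaped like the roller but yellow is not meant.

How it is judged:
By the outcome, as a careful person would: the job done as asked, in the order asked, and still so for the second after the job is handed in, with the robot touching nothing.
It also fails if it takes over 72 s, if anything falls off the work surface, if the arm or the gripper's body presses on something with over 40 N, if the wrist force passes 120 N, or if a joint passes its speed limit or range.

## Working session

There is one attempt and no reset: what is moved stays moved. The work goes in short steps, Python scripts to look and compute and a tool call to move; the robot and the scene stay as the last step left them, time stands still between calls to the robot, and variables do not carry over. Pictures are saved under pics/ and viewed, at most 10 in all, crops included, and the job is handed in when it is done.

Besides the shell and the picture viewer there is one more tool, called after "Emit:" in YAML: its name, and indented under it one key for each argument. send_rows: Moves the arm, as the interface text tells. Its arguments: {"type":"object","properties":{"moves":{"type":"string"},"newtons":{"type":"number"}},"required":["moves"]}

```bash
mkdir -p pics; ls
cat > h.py <<'E'
import numpy as np, cv2
from plant import ctrl
from scipy.spatial.transform import Rotation as R
def cam(name,save=None):
    c=ctrl.read_camera(name)
    if save: cv2.imwrite('pics/'+save,c['image'][:,:,::-1])
    return c
def K(c):
    f=210/np.tan(np.radians(c['fovy'])/2)
    return np.array([[f,0,c['cx']],[0,f,c['cy']],[0,0,1]]),np.array(c['distortion'],float)
def ray(c,uv):
    k,d=K(c);p=cv2.undistortPoints(np.array(uv,float).reshape(-1,1,2),k,d).reshape(-1,2)
    E=np.array(c['extrinsics']);v=np.c_[p[:,0],-p[:,1],-np.ones(len(p))]@E[:3,:3].T
    return E[:3,3],v
def onz(c,uv,z):
    o,v=ray(c,uv);return o+v*((z-o[2])/v[:,2])[:,None]
def proj(c,P):
    k,d=K(c);E=np.array(c['extrinsics']);q=(np.array(P,float).reshape(-1,3)-E[:3,3])@E[:3,:3]
    q=q*[1,-1,-1];return cv2.projectPoints(q,np.zeros(3),np.zeros(3),k,d)[0].reshape(-1,2)
E
python3 - <<'E'
from h import *
for n in('scene','top'):
    c=cam(n,n+'0.png');print(n,c['fovy'],c['cx'],c['cy'],c['distortion'],np.round(c['extrinsics'],3).tolist())
s=ctrl.get_state();print(s, ctrl.finger_overhang)
E
```

```text
pics
scene 44.19128169040534 281.41306824904876 206.9450041770809 [-0.08581173  0.          0.          0.          0.        ] [[-0.895, -0.306, 0.325, 0.984], [0.447, -0.618, 0.647, 0.993], [0.003, 0.724, 0.69, 1.142], [0.0, 0.0, 0.0, 1.0]]
top 51.50438618786366 279.9780702811442 213.23164404157535 [-0.0559711  0.         0.         0.         0.       ] [[-0.004, 0.979, -0.204, 0.194], [-1.0, -0.004, 0.002, 0.027], [0.001, 0.204, 0.979, 1.404], [0.0, 0.0, 0.0, 1.0]]
{'time': 0.1, 'qpos': array([ 9.63031829e-01,  2.87108145e-01,  1.57805257e+00,  1.35948837e-05,
        1.27862930e+00, -1.50001753e-01]), 'dq': array([ 3.37213620e-04, -6.11943913e-04, -2.41098611e-03, -6.64941809e-04,
       -1.06116443e-03,  6.44153519e-05]), 'joint_efforts': array([ 1.75302798e-04, -4.07292902e+01, -2.93699831e+01, -1.85332256e-04,
        3.41123639e-03,  1.15481231e-05]), 'eef_pos': array([0.29794832, 0.60503744, 0.24405287]), 'tcp_rot': array([ 2.26889988e-01,  9.73919774e-01, -1.01834923e-03, -4.12427370e-04]), 'contact_force': array([0.11728315, 0.98542215, 0.56455762]), 'wrist_torque': array([0.00574019, 0.00362687, 0.05310193]), 'finger_force': 0.0, 'opening': 0.9993797741817622} 0.014
```

View pics/scene0.png

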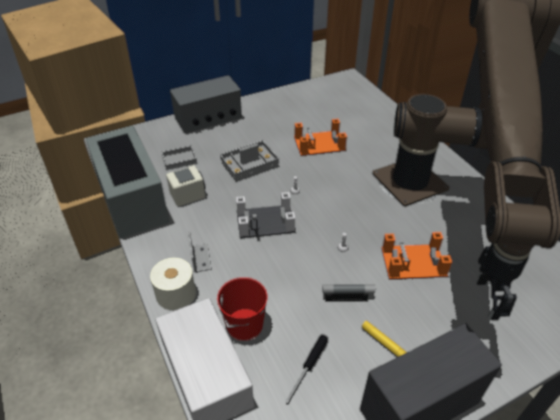

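View pics/top0.png

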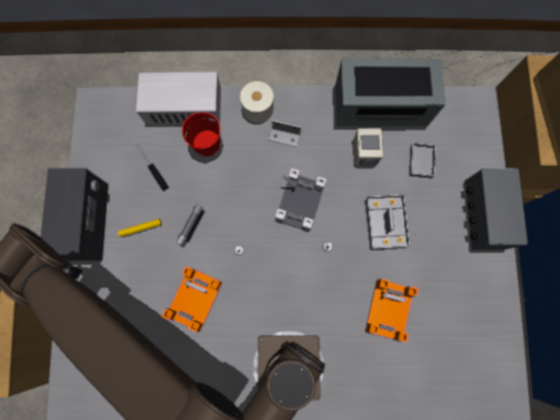

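The scene view shows the board at about (266,218), the tray at (249,160) and the roller on its rest at (349,291). In the top view they are at (301,200), (388,222) and (190,225). I'll enlarge those areas.

Run:
```python
from h import *
t=np.mean([cam('top')['image'].astype(float) for _ in range(4)],0)
s=np.mean([cam('scene')['image'].astype(float) for _ in range(4)],0)
np.save('t.npy',t);np.save('s.npy',s)
def crop(im,u,v,w=66,h=50,z=6): 
    a=im[v-h//2:v+h//2,u-w//2:u+w//2].astype(np.uint8)
    return cv2.resize(a,None,fx=z,fy=z,interpolation=cv2.INTER_NEAREST)
m=np.vstack([np.hstack([crop(t,301,200),crop(t,388,222)]),np.hstack([crop(s,266,214),crop(s,249,160)])])
cv2.imwrite('pics/m.png',m[:,:,::-1])
m=np.hstack([crop(t,190,225),crop(s,349,291)])
cv2.imwrite('pics/m2.png',m[:,:,::-1])
```

```text
(no output)
```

View pics/m.png

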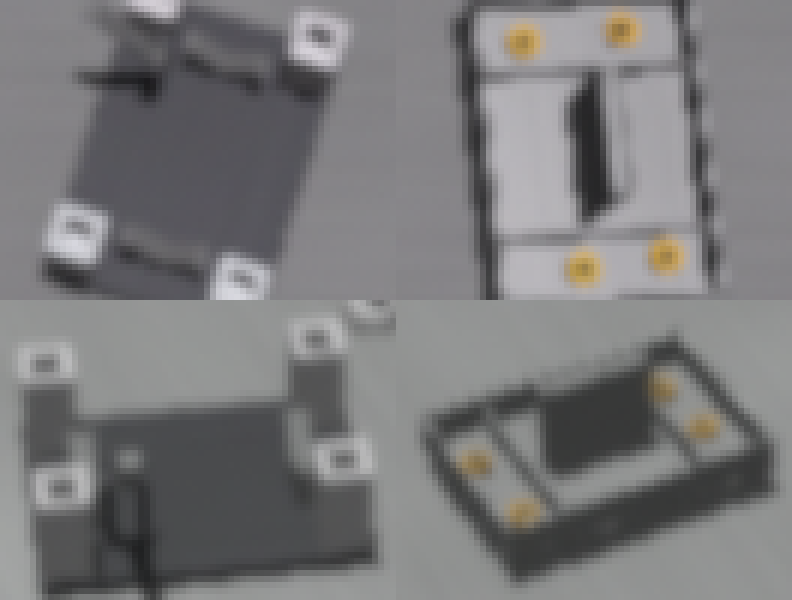

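View pics/m2.png

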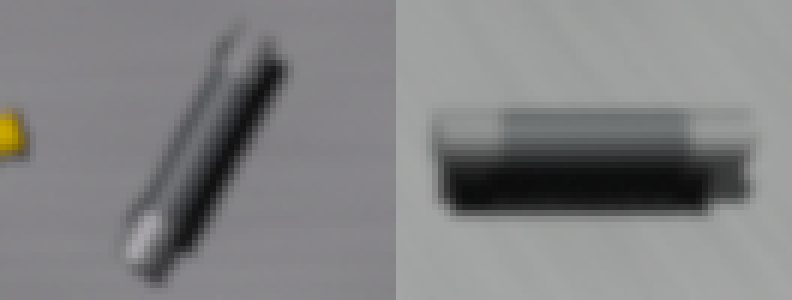

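The montage shows the board's four white post tops with dark sockets, the strap leaning out beside the upper-left post, and the tray's light floor with its dark blade. It also shows the roller's light ends either side of the grey sleeve. Scene ends are about (322.7,288.3) and (375.8,288.3); top ends are about (198.5,206) and (182,241).

Run:
```python
from h import *
t=np.load('t.npy');s=np.load('s.npy');ct=cam('top');cs=cam('scene')
def tri(a,b):
    oa,va=ray(ct,[a]);ob,vb=ray(cs,[b]);va=va[0]/np.linalg.norm(va);vb=vb[0]/np.linalg.norm(vb)
    A=np.c_[va,-vb];x=np.linalg.lstsq(A,ob-oa,rcond=None)[0];p=oa+va*x[0];q=ob+vb*x[1];return (p+q)/2,p-q
def blobs(im,box,thr):
    u0,v0,u1,v1=box;g=im[v0:v1,u0:u1].mean(2);g=cv2.resize(g,None,fx=8,fy=8,interpolation=cv2.INTER_CUBIC)
    m=(g>thr).astype(np.uint8);cs_,_=cv2.findContours(m,cv2.RETR_EXTERNAL,cv2.CHAIN_APPROX_NONE);out=[]
    for c in cs_:
        a=cv2.contourArea(c)/64
        if a>25:
            h=cv2.convexHull(c);M=cv2.moments(h);out.append(((M['m10']/M['m00']+.5)/8-.5+u0,(M['m01']/M['m00']+.5)/8-.5+v0,a))
    return out
for n,im,c,box in(('t',t,ct,(262,162,340,240)),('s',s,cs,(228,186,306,242))):
  for thr in((165,180) if n=='t' else (195,205)):
    b=blobs(im,box,thr)
    print(n,thr);print(np.round(np.c_[b,onz(c,[x[:2] for x in b],.064)],4))
E=onz(cs,[(322.7,288.3),(375.8,288.3)],.034);print('roller scene',E,np.linalg.norm(E[0]-E[1]),proj(ct,E))
E2=onz(ct,[(198.5,206),(182,241)],.034);print('top',E2,np.linalg.norm(E2[0]-E2[1]))
g=lambda im,u,v:np.round(im[v-3:v+4,u].mean(1)).astype(int)
print('s cols',[np.round(s[281:296,u].mean(1)).astype(int).tolist() for u in(330,350,368)])
print('s rows',np.round(s[286:288,318:382].mean((0,2))).astype(int).tolist())
```

```text
t 165
[[ 3.075815e+02  2.222203e+02  6.589840e+01  4.450000e-01 -6.180000e-02
   6.400000e-02]
 [ 2.800521e+02  2.133793e+02  6.788280e+01  4.737000e-01  2.430000e-02
   6.400000e-02]
 [ 3.206612e+02  1.809047e+02  6.648440e+01  5.792000e-01 -1.060000e-01
   6.400000e-02]
 [ 2.936768e+02  1.725270e+02  6.785940e+01  6.074000e-01 -2.000000e-02
   6.400000e-02]]
t 180
[[ 3.075180e+02  2.222166e+02  5.459380e+01  4.450000e-01 -6.160000e-02
   6.400000e-02]
 [ 2.801111e+02  2.134456e+02  5.577340e+01  4.734000e-01  2.410000e-02
   6.400000e-02]
 [ 3.205888e+02  1.810409e+02  5.228910e+01  5.788000e-01 -1.057000e-01
   6.400000e-02]
 [ 2.936501e+02  1.726671e+02  3.528120e+01  6.069000e-01 -1.990000e-02
   6.400000e-02]]
s 195Traceback (most recent call last):
  File "<stdin>", line 17, in <module>
  File "h.py", line 16, in onz
    o,v=ray(c,uv);return o+v*((z-o[2])/v[:,2])[:,None]
        ~~~^^^^^^
  File "h.py", line 12, in ray
    k,d=K(c);p=cv2.undistortPoints(np.array(uv,float).reshape(-1,1,2),k,d).reshape(-1,2)
               ~~~~~~~~~~~~~~~~~~~^^^^^^^^^^^^^^^^^^^^^^^^^^^^^^^^^^^^^^^^
cv2.error: OpenCV(4.12.0) /io/opencv/modules/calib3d/src/undistort.dispatch.cpp:347: error: (-215:Assertion failed) CV_IS_MAT(_src) && CV_IS_MAT(_dst) && (_src->rows == 1 || _src->cols == 1) && (_dst->rows == 1 || _dst->cols == 1) && _src->cols + _src->rows - 1 == _dst->rows + _dst->cols - 1 && (CV_MAT_TYPE(_src->type) == CV_32FC2 || CV_MAT_TYPE(_src->type) == CV_64FC2) && (CV_MAT_TYPE(_dst->type) == CV_32FC2 || CV_MAT_TYPE(_dst->type) == CV_64FC2) in function 'cvUndistortPointsInternal'
```

```bash
cat > b.py <<'E'
from h import *
def blobs(im,box,thr,amin=8,dark=False):
    u0,v0,u1,v1=box;g=im[v0:v1,u0:u1].mean(2);g=cv2.resize(g,None,fx=8,fy=8,interpolation=cv2.INTER_CUBIC)
    m=((g<thr) if dark else (g>thr)).astype(np.uint8);cs_,_=cv2.findContours(m,cv2.RETR_EXTERNAL,cv2.CHAIN_APPROX_NONE);out=[]
    for c in cs_:
        a=cv2.contourArea(c)/64
        if a>amin:
            h=cv2.convexHull(c);M=cv2.moments(h);out.append(((M['m10']/M['m00']+.5)/8-.5+u0,(M['m01']/M['m00']+.5)/8-.5+v0,a,(h[:,0]+.5)/8-.5+[u0,v0]))
    return out
E
python3 - <<'E'
from b import *
np.set_printoptions(suppress=True,linewidth=150)
t=np.load('t.npy');s=np.load('s.npy');ct=cam('top');cs=cam('scene')
print('tmax',s[186:242,228:306].mean(2).max())
for thr in(175,185):
    b=blobs(s,(228,186,306,242),thr)
    if b:print(thr);print(np.round(np.c_[[x[:3] for x in b],onz(cs,[x[:2] for x in b],.064)],4))
for n,im,c,box,thr in(('t',t,ct,(372,205,404,238),85),('s',s,cs,(232,150,270,182),85)):
    for x in blobs(im,box,thr,15,True):
        p=cv2.approxPolyDP(x[3].astype(np.float32)[:,None],.9,True)[:,0]
        print(n,np.round(x[:3],2));print(np.round(np.c_[p,onz(c,p,.079)],3))
E=onz(cs,[(322.7,288.3),(375.8,288.3)],.034);print('roller scene',E,np.linalg.norm(E[0]-E[1]),proj(ct,E))
E2=onz(ct,[(198.5,206),(182,241)],.034);print('top',E2,np.linalg.norm(E2[0]-E2[1]))
print('s cols',[np.round(s[281:296,u].mean(1)).astype(int).tolist() for u in(330,350,368)])
print('s rows',np.round(s[286:288,318:382].mean((0,2))).astype(int).tolist())
print('t blade rows',[np.round(t[v,384:402].mean(1)).astype(int).tolist() for v in(212,216,220,224,228)])
print('t blade cols',[np.round(t[206:240,u].mean(1)).astype(int).tolist() for u in(391,392,393)])
E
```

```text
tmax 185.58333333333334
t [386.92 221.31 101.6 ]
[[387.438 208.688   0.484  -0.312   0.079]
 [390.438 229.938   0.417  -0.317   0.079]
 [386.062 232.938   0.407  -0.303   0.079]
 [383.688 214.688   0.465  -0.299   0.079]]
s [250.11 171.24 277.34]
[[269.438 161.812   0.422  -0.213   0.079]
 [269.438 169.062   0.439  -0.179   0.079]
 [236.438 180.938   0.557  -0.172   0.079]
 [231.562 176.062   0.562  -0.201   0.079]
 [231.562 171.562   0.553  -0.222   0.079]]
s [246.14 155.24 235.79]
[[259.562 154.938   0.436  -0.261   0.079]
 [257.938 158.688   0.449  -0.245   0.079]
 [242.812 163.438   0.504  -0.244   0.079]
 [231.562 153.188   0.516  -0.311   0.079]
 [231.562 151.188   0.512  -0.321   0.079]
 [236.062 149.562   0.495  -0.323   0.079]
 [258.062 149.562   0.428  -0.29    0.079]]
roller scene [[0.50383231 0.2851096  0.034     ]
 [0.37655822 0.3490489  0.034     ]] 0.14243218743355995 [[199.31408749 206.44339844]
 [177.94296919 245.62453333]]
top [[0.50531292 0.28780142 0.034     ]
 [0.39134668 0.33668547 0.034     ]] 0.12400787982955311
s cols [[159, 158, 154, 147, 145, 147, 146, 140,
[... 779 characters left out ...]
16, 67, 45, 41, 41, 59, 112, 158, 161, 148, 154, 165, 168, 167, 167, 165, 165, 166], [122, 75, 48, 41, 39, 46, 82, 126, 144, 142, 150, 164, 169, 169, 168, 168, 166, 167]]
t blade cols [[166, 156, 142, 142, 151, 156, 158, 160, 160, 159, 159, 159, 158, 157, 158, 159, 161, 161, 158, 154, 149, 140, 126, 106, 104, 133, 160, 172, 168, 148, 142, 162, 173, 175], [164, 148, 122, 122, 143, 153, 155, 155, 152, 151, 150, 150, 151, 154, 156, 159, 161, 161, 161, 161, 160, 156, 144, 125, 129, 155, 170, 174, 167, 148, 141, 162, 174, 174], [162, 142, 109, 116, 147, 161, 162, 162, 159, 155, 151, 148, 147, 150, 153, 155, 153, 150, 148, 148, 147, 146, 142, 136, 146, 164, 173, 173, 164, 144, 140, 162, 174, 174]]
```

Run:
```python
from b import *
np.set_printoptions(suppress=True,linewidth=150)
t=np.load('t.npy');s=np.load('s.npy');ct=cam('top');cs=cam('scene')
for thr in(160,170,176):
    b=blobs(s,(228,186,306,242),thr,6)
    if b:print(thr);print(np.round(np.c_[[x[:3] for x in b],onz(cs,[x[:2] for x in b],.064)],4))
print('tray corners L,B,R,F');P=onz(cs,[(221.7,155),(262.5,140.8),(278.7,156.7),(235,174.7)],.039);print(P,(P[0]+P[2])/2,(P[1]+P[3])/2,[np.linalg.norm(P[i]-P[i-1]) for i in range(4)])
for n,im,c,box,thr,z in(('s',s,cs,(212,130,288,190),115,.039),('t',t,ct,(360,185,416,258),100,.039)):
    for x in blobs(im,box,thr,60,True):
        p=cv2.approxPolyDP(x[3].astype(np.float32)[:,None],1.,True)[:,0]
        print(n,np.round(x[:3],2));print(np.round(np.c_[p,onz(c,p,z)],3))
B=onz(cs,[(240.2,149.7),(258.7,145.3)],.079);print('blade face top scene',B,np.linalg.norm(B[0]-B[1]))
B=onz(ct,[(388.6,212),(389.45,220),(390.2,228),(391.3,220)],.079);print('blade top',B)
m=onz(cs,[(321.2,287.7),(348.5,287.7),(375,287.7)],.034);print('roller',m);a,mm,e=proj(ct,m);print(a,mm,e)
d=(e-a)/np.linalg.norm(e-a);n=np.array([-d[1],d[0]])
g=t.mean(2).astype(np.float32)
def samp(P):return cv2.remap(g,P[...,0].astype(np.float32),P[...,1].astype(np.float32),cv2.INTER_CUBIC)
for o in(-14,-6,0,6,14):
    k=np.arange(-8,8.5,1);print('perp',o,np.round(samp((mm+d*o+n*k[:,None])[None])[0]).astype(int).tolist())
for w in(-2,0,2):
    k=np.arange(-28,29,1);print('along',w,np.round(samp((mm+n*w+d*k[:,None])[None])[0]).astype(int).tolist())
print(d,n)
```

```text
160
[[233.9161 233.5258 165.0156   0.6474   0.0207   0.064 ]
 [239.9123 219.8489  10.875    0.6101  -0.0226   0.064 ]
 [245.7863 218.8328  13.4062   0.5929  -0.0188   0.064 ]
 [286.607  215.331    8.25     0.4784   0.0216   0.064 ]
 [292.9512 214.2377  18.6953   0.4593   0.0258   0.064 ]
 [240.1365 198.558   39.1484   0.573   -0.1074   0.064 ]
 [285.5066 194.2755  32.1875   0.4392  -0.0629   0.064 ]
 [292.6016 189.3132   9.4453   0.4089  -0.0737   0.064 ]]
170
[[245.988  218.8278   7.8438   0.5924  -0.0186   0.064 ]
 [293.1351 214.3407  10.9609   0.459    0.0264   0.064 ]
 [236.95   198.4896   8.6016   0.5817  -0.112    0.064 ]
 [243.4146 198.3462  10.0234   0.5636  -0.1038   0.064 ]
 [287.8716 193.7159  10.2812   0.4315  -0.0619   0.064 ]]
176
[[293.2047 214.3962   6.9922   0.459    0.0267   0.064 ]
 [243.557  198.4674   6.3281   0.5634  -0.1031   0.064 ]]
tray corners L,B,R,F
[[ 0.53299024 -0.36596584  0.039     ]
 [ 0.37172406 -0.37776725  0.039     ]
 [ 0.36058784 -0.26963184  0.039     ]
 [ 0.5327671  -0.24765371  0.039     ]] [ 0.44678904 -0.31779884  0.039     ] [ 0.45224558 -
[... 2373 characters left out ...]
56, 56, 59, 67, 74, 78, 77, 79, 76, 79, 78, 74, 74, 100, 124, 135, 136, 136, 136, 135]
along 0 [134, 133, 133, 133, 130, 123, 118, 117, 117, 119, 115, 115, 113, 107, 94, 90, 88, 90, 90, 90, 89, 91, 90, 90, 91, 91, 92, 91, 93, 91, 93, 92, 94, 93, 95, 94, 95, 93, 94, 98, 116, 128, 135, 133, 131, 129, 132, 131, 118, 102, 109, 128, 134, 135, 135, 136, 135]
along 2 [134, 133, 133, 133, 133, 132, 133, 133, 134, 135, 137, 137, 136, 127, 117, 112, 111, 112, 112, 111, 111, 111, 111, 111, 111, 111, 110, 111, 110, 111, 110, 111, 110, 110, 109, 110, 109, 109, 110, 120, 142, 162, 166, 167, 168, 168, 169, 167, 154, 135, 130, 135, 136, 135, 134, 135, 135]
[-0.47857948  0.87804423] [-0.87804423 -0.47857948]
```

```bash
python3 - <<'E'
from b import *
np.set_printoptions(suppress=True,linewidth=150)
t=np.load('t.npy');s=np.load('s.npy');ct=cam('top');cs=cam('scene')
g=t.mean(2)
for u in(376,382,398): print(u,'188+',np.round(g[188:206,u]).astype(int).tolist(),'236+',np.round(g[236:256,u]).astype(int).tolist())
for v in(202,216,222,238): print(v,'358+',np.round(g[v,358:380]).astype(int).tolist(),'394+',np.round(g[v,394:418]).astype(int).tolist())
E
python3 - <<'E'
import sys;sys.path.insert(0,'.')
import os;os.chdir('.')
from h import *
c=cam('top');im=c['image']
a=cv2.resize(im[185:258,355:425],None,fx=8,fy=8,interpolation=cv2.INTER_CUBIC);cv2.imwrite('pics/tr.png',a[:,:,::-1])
E
```

```text
376 188+ [131, 133, 133, 133, 133, 134, 136, 142, 133, 101, 117, 156, 170, 165, 145, 124, 123, 136] 236+ [145, 144, 171, 185, 185, 184, 184, 185, 185, 181, 168, 140, 105, 81, 101, 128, 136, 137, 136, 136]
382 188+ [132, 133, 133, 133, 133, 133, 129, 121, 104, 87, 116, 157, 171, 172, 171, 172, 171, 171] 236+ [124, 136, 168, 178, 174, 170, 170, 174, 179, 179, 165, 130, 83, 72, 103, 129, 138, 138, 138, 138]
398 188+ [137, 137, 136, 135, 136, 135, 134, 117, 91, 111, 151, 165, 166, 167, 166, 166, 166, 166] 236+ [130, 147, 146, 136, 134, 141, 154, 167, 171, 157, 123, 91, 104, 129, 138, 138, 139, 140, 140, 139]
202 358+ [134, 134, 134, 133, 134, 124, 96, 65, 55, 92, 143, 169, 175, 173, 170, 164, 158, 149, 145, 154, 165, 170] 394+ [149, 164, 166, 166, 166, 167, 166, 145, 99, 91, 121, 128, 130, 133, 133, 133, 132, 133, 132, 132, 132, 132, 132, 132]
216 358+ [135, 135, 135, 135, 134, 134, 133, 124, 97, 70, 74, 112, 148, 172, 179, 180, 180, 179, 178, 177, 178, 178] 394+ [161, 165, 165, 165, 164, 164, 164, 166, 161, 134, 93, 105, 142, 144, 136, 134, 134, 135, 136, 136, 135, 136, 136, 136]
222 358+ [134, 134, 134, 133, 133, 133, 132, 127, 107, 77, 58, 92, 147, 176, 183, 184, 182, 182, 181, 180, 179, 180] 394+ [161, 167, 167, 166, 166, 165, 165, 166, 165, 145, 95, 60, 83, 116, 131, 134, 135, 134, 135, 136, 136, 135, 136, 136]
238 358+ [136, 135, 135, 135, 135, 134, 134, 134, 134, 124, 96, 65, 61, 88, 128, 157, 169, 172, 171, 171, 171, 170] 394+ [173, 173, 165, 152, 146, 137, 138, 152, 166, 173, 170, 147, 96, 68, 92, 118, 132, 136, 136, 136, 136, 136, 136, 136]
```

View pics/tr.png

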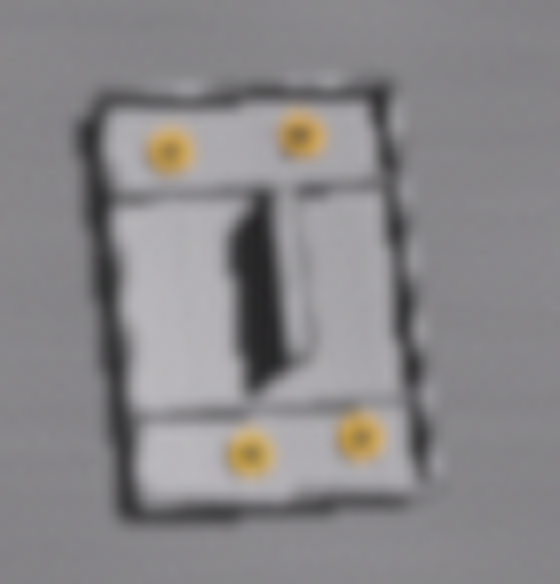

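The enlarged tray shows its rim and dividers, with the blade's light top running from about pixel (389.5,208) to (392.5,229.7). Next I'll compute the targets.

```bash
cat > mv.py <<'E'
from h import *
import json
def mat(p): # pose x,y,z,yaw(deg) of tool x, pointing down
    c,s=np.cos(np.radians(p[3])),np.sin(np.radians(p[3]))
    return np.array([[c,s,0],[s,-c,0],[0,0,-1]])
def rows(p0,wps):
    A=mat(p0)
    for w in wps:
        d=A.T@(np.array(w[:3])-p0[:3])/.2; r=-(w[3]-p0[3])/360
        print(np.round(r,4),np.round(d,4).tolist())
E
python3 - <<'E'
from mv import *
ct=cam('top')
mm=np.array([189.564,225.613]);d=np.array([-.4786,.878]);n=np.array([-.878,-.4786])
rt=onz(ct,[mm-1.4*d+.4*n],.034)[0];print('roller top',rt,'scene',[.441,.3144])
print('tray',onz(ct,[(391,219)],.079),onz(ct,[(391,196.3)],.039),onz(ct,[(391,249.8)],.014),onz(ct,[(365.9,222)],.014),onz(ct,[(406.5,222)],.039))
s=ctrl.get_state();x=R.from_quat(s['tcp_rot']).as_matrix();print(x)
p0=[.298,.605,.245,153.77]
g=[(rt[0]+.441)/2,(rt[1]+.3144)/2]
rows(p0,[[*g,.245,153.3],[*g,.13,153.3],[*g,.03,153.3]]);print(g)
E
```

```text
roller top [0.44563405 0.31350061 0.034     ] scene [0.441, 0.3144]
tray [[ 0.4512882  -0.32100776  0.079     ]] [[ 0.53401704 -0.33575965  0.039     ]] [[ 0.36287402 -0.33250202  0.014     ]] [[ 0.45429018 -0.25521525  0.014     ]] [[ 0.44902404 -0.38105761  0.039     ]]
[[-8.97041116e-01  4.41947096e-01  1.09141877e-05]
 [ 4.41947096e-01  8.97041116e-01 -2.98602372e-05]
 [-2.29871203e-05 -2.19623669e-05 -9.99999999e-01]]
0.0013 [-1.295, -0.9843, 0.0]
0.0013 [-1.295, -0.9843, 0.575]
0.0013 [-1.295, -0.9843, 1.075]
[np.float64(0.44331702593352373), np.float64(0.3139503025762468)]
```

Emit:
send_rows:
  moves: "0.0013 -0.3 -0.3 0 1; 0.0013 -0.5 -0.5 0 1; 0.0013 -0.7 -0.7 0 1; 0.0013 -0.9 -0.9 0.1 1; 0.0013 -0.95 -0.984 0.3 1; 0.0013 -0.95 -0.984 0.3 1; 0.0013 -0.95 -0.984 0.3 1"
  newtons: 60

```text
invalid input
```

Emit:
send_rows:
  moves: "0 -0.345 0 0.1 1; 0 -0.345 0 0.275 1; 0 -0.345 0 0.55 1; 0 -0.345 0 0.7 1; 0 -0.345 0 0.775 1; 0 -0.345 0 0.775 1; 0 -0.345 0 0.775 1"

```text
invalid input
```

Emit:
send_rows:
  moves: "0 0 0.0013 -0.3 -0.3 0 1; 0 0 0.0013 -0.5 -0.5 0 1; 0 0 0.0013 -0.7 -0.7 0 1; 0 0 0.0013 -0.9 -0.9 0.1 1; 0 0 0.0013 -0.95 -0.984 0.3 1; 0 0 0.0013 -0.95 -0.984 0.3 1; 0 0 0.0013 -0.95 -0.984 0.3 1"
  newtons: 60

```text
time: 1.88
eef_pos: [0.3823, 0.3459, 0.1867]
tcp_rot: [0.231, 0.973, 0.001, 0.001]
contact_force: [0.5, -0.1, 0.7]
opening: 1.001
finger_force: 0.0
```

Emit:
send_rows:
  moves: "0 0 0 -0.345 0 0.1 1; 0 0 0 -0.345 0 0.275 1; 0 0 0 -0.345 0 0.275 1; 0 0 0 -0.345 0 0.275 1"

```text
time: 2.38
eef_pos: [0.4439, 0.3155, 0.1323]
tcp_rot: [0.23, 0.973, 0.001, 0.001]
contact_force: [0.1, 0.6, 0.3]
opening: 0.998
finger_force: 0.0
```

Emit:
send_rows:
  moves: "0 0 0 0 0 0.25 1; 0 0 0 0 0 0.4 1; 0 0 0 0 0 0.5 1; 0 0 0 0 0 0.5 1; 0 0 0 0 0 0.5 1; 0 0 0 0 0 0.5 -1; 0 0 0 0 0 0.5 -1; 0 0 0 0 0 0.5 -1; 0 0 0 0 0 0.5 -1; 0 0 0 0 0 0.5 -1; 0 0 0 0 0 0.5 -1"
  newtons: 60

```text
time: 3.75
eef_pos: [0.444, 0.3145, 0.0309]
tcp_rot: [0.231, 0.973, 0.001, 0.001]
contact_force: [0.8, 3.2, 3.6]
opening: 0.263
finger_force: 58.6
```

Run:
```python
from mv import *
rows([.4433,.314,.03,153.3],[[.4433,.314,.16,153.3],[.5263,-.0409,.16,161.7]])
```

```text
-0.0 [0.0, 0.0, -0.65]
-0.0233 [-1.1681, -1.3988, -0.65]
```

Emit:
send_rows:
  moves: "0 0 0 0 0 -0.1 -1; 0 0 0 0 0 -0.3 -1; 0 0 0 0 0 -0.6 -1; 0 0 0 0 0 -0.65 -1; 0 0 -0.008 -0.2 -0.2 -0.65 -1; 0 0 -0.014 -0.4 -0.45 -0.65 -1; 0 0 -0.02 -0.6 -0.7 -0.65 -1; 0 0 -0.0233 -0.8 -0.9 -0.65 -1; 0 0 -0.0233 -0.8 -0.9 -0.65 -1; 0 0 -0.0233 -0.8 -0.9 -0.65 -1"

```text
time: 5.0
eef_pos: [0.5039, 0.0813, 0.1583]
tcp_rot: [0.16, 0.987, -0.0, -0.002]
contact_force: [-0.1, -0.2, -2.7]
opening: 0.259
finger_force: 59.4
```

Run:
```python
from mv import *
p=np.array([.4433,.314,.16]);p=np.array([.4433,.314,.03])+mat([0,0,0,153.3])@np.array([-.8,-.9,-.65])*.2
print(p,ctrl.get_state()['eef_pos'])
rows([*p,161.7],[[.5263,-.0409,.14,161.7]])
```

```text
[0.505362   0.08130211 0.16      ] [0.50394417 0.0812685  0.15829962]
-0.0 [-0.2912, -0.5472, 0.1]
```

Emit:
send_rows:
  moves: "0 0 0 -0.15 -0.28 0 -1; 0 0 0 -0.28 -0.5 0.05 -1; 0 0 0 -0.291 -0.547 0.1 -1; 0 0 0 -0.291 -0.547 0.1 -1; 0 0 0 -0.291 -0.547 0.1 -1; 0 0 0 -0.291 -0.547 0.1 -1"

```text
time: 5.75
eef_pos: [0.5264, -0.0395, 0.1406]
tcp_rot: [0.158, 0.987, 0.0, 0.0]
contact_force: [-0.2, -0.5, -2.8]
opening: 0.261
finger_force: 59.7
```

Run:
```python
from b import *
np.set_printoptions(suppress=True,linewidth=150)
s=ctrl.get_state();print(s['eef_pos'],R.from_quat(s['tcp_rot']).as_matrix()[:,0])
ct=cam('top','t1.png');cs=cam('scene','s1.png')
a=cv2.resize(ct['image'][160:235,260:335],None,fx=7,fy=7,interpolation=cv2.INTER_CUBIC)
b=cv2.resize(cs['image'][160:235,230:305],None,fx=7,fy=7,interpolation=cv2.INTER_CUBIC)
cv2.imwrite('pics/o1.png',cv2.resize(np.hstack([a,b]),(800,400))[:,:,::-1])
z=s['eef_pos'][2]+.005;ax=np.array([.9494,-.314,0]);m=np.array([*s['eef_pos'][:2],z])
print(proj(ct,[m+ax*.07,m,m-ax*.07]),proj(cs,[m+ax*.07,m,m-ax*.07]))
```

```text
[ 0.52639707 -0.03946037  0.14064557] [-0.95002785  0.31216489 -0.00040312]
[[308.30967115 169.11622928]
 [301.35473121 190.43740004]
 [294.24068319 212.23317218]] [[238.61724473 189.52956074]
 [262.63511864 187.27474544]
 [286.43777896 185.04804036]]
```

View pics/o1.png

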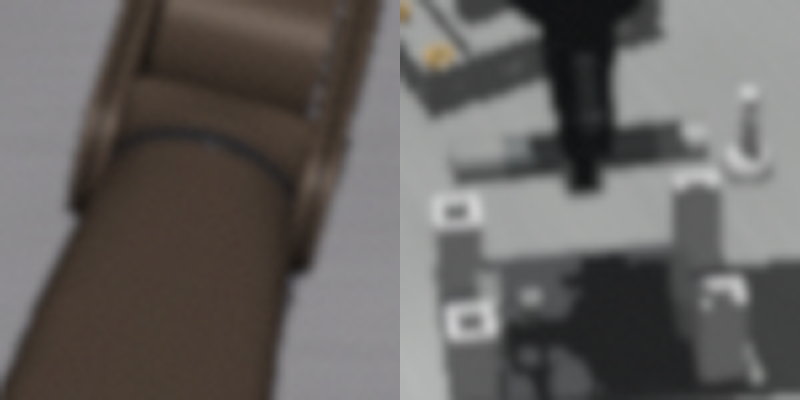

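The top view is blocked by the arm. The scene view shows the held roller at about u 239-288, v 187 above the board. I need a profile along it.

Run:
```python
from b import *
np.set_printoptions(suppress=True,linewidth=150)
cs=cam('scene');g=np.mean([cam('scene')['image'].astype(float).mean(2) for _ in range(4)],0).astype(np.float32)
for o in(-3,-2,-1,0,1,2,3):
    u=np.arange(234,296);v=187.27+o-(u-262.6)*.0938
    print(o,np.round(cv2.remap(g,u.astype(np.float32)[None],v.astype(np.float32)[None],1)[0]).astype(int).tolist())
# scene post tops
P=np.array([.5263,-.0409,.064]);a=np.radians(-18.3);Rz=np.array([[np.cos(a),-np.sin(a)],[np.sin(a),np.cos(a)]])
for sx,sy in((1,1),(1,-1),(-1,1),(-1,-1)):
    q=P.copy();q[:2]+=Rz@[.07*sx,.045*sy];print(sx,sy,proj(cs,[q]))
t=np.load('s.npy').mean(2)
for n,b in(('++',(239,212,254,226)),('+-',(233,191,247,205)),('-+',(285,207,300,221)),('--',(279,187,293,200))):
    u0,v0,u1,v1=b;A=t[v0:v1,u0:u1];print(n);print(np.round(A).astype(int))
```

```text
-3 [163, 162, 161, 160, 157, 153, 156, 158, 159, 159, 159, 160, 161, 160, 153, 141, 135, 133, 130, 121, 105, 96, 94, 91, 83, 60, 34, 21, 20, 23, 29, 31, 30, 26, 27, 46, 71, 87, 91, 90, 89, 90, 91, 94, 100, 103, 105, 111, 130, 153, 163, 163, 163, 161, 160, 160, 160, 160, 158, 149, 131, 123]
-2 [163, 163, 162, 161, 156, 150, 153, 157, 159, 159, 160, 161, 162, 160, 153, 139, 130, 127, 124, 111, 85, 67, 63, 62, 58, 45, 29, 20, 19, 21, 24, 25, 23, 22, 23, 35, 51, 60, 62, 61, 61, 61, 61, 66, 74, 78, 81, 89, 120, 156, 172, 174, 172, 167, 162, 160, 160, 160, 157, 145, 125, 118]
-1 [164, 163, 162, 161, 155, 147, 149, 153, 155, 156, 157, 158, 158, 157, 151, 138, 129, 126, 122, 109, 82, 58, 52, 51, 49, 42, 30, 21, 19, 20, 21, 21, 21, 21, 23, 33, 45, 50, 51, 51, 51, 51, 52, 57, 65, 70, 72, 80, 112, 152, 173, 178, 177, 171, 163, 160, 160, 160, 156, 143, 120, 110]
0 [164, 164, 163, 161, 153, 141, 139, 142, 143, 144, 145, 145, 145, 144, 139, 129, 119, 115, 112, 104, 84, 62, 53, 51, 50, 44, 34, 23, 20, 21, 21, 22, 21, 21, 24, 34, 45, 50, 51, 51, 51, 51, 52, 56, 64, 69, 72, 77, 98, 133, 158, 166, 167
[... 3686 characters left out ...]
5 146 147 147 148 147 146 145 144 145 150 165 172]
 [146 146 146 146 147 148 148 147 146 145 143 146 164 177]
 [147 146 146 146 147 148 149 149 149 147 142 139 153 169]
 [148 148 150 152 154 156 158 159 160 159 148 135 138 151]
 [148 152 159 165 167 168 169 171 175 176 163 140 128 132]
 [149 153 164 174 171 164 162 164 175 185 176 151 130 121]
 [148 151 163 175 161 141 132 135 156 181 182 160 140 129]
 [148 147 157 172 155 124 110 115 140 173 183 167 149 141]
 [147 142 151 171 163 137 124 127 142 166 178 166 152 146]
 [146 138 141 162 167 154 143 140 142 152 159 154 149 147]
 [145 135 125 137 146 142 134 128 124 126 130 136 144 147]
 [144 133 111 106 110 109 105 102  99  99 107 124 141 148]]
```

Emit:
send_rows:
  moves: "0 0 0 0.01 -0.005 0.2 -1; 0 0 0 0.01 -0.005 0.4 -1; 0 0 0 0.01 -0.005 0.47 -1; 0 0 0 0.01 -0.005 0.5 -1; 0 0 0 0.01 -0.005 0.52 -1; 0 0 0 0.01 -0.005 0.52 -1; 0 0 0 0.01 -0.005 0.52 -1"

```text
time: 6.98
eef_pos: [0.5249, -0.0414, 0.0373]
tcp_rot: [0.159, 0.987, -0.0, 0.001]
contact_force: [0.2, -1.3, -1.8]
opening: 0.259
finger_force: 59.7
```

Emit:
send_rows:
  moves: "0 0 0 0 0 0.008 -1; 0 0 0 0 0 0.016 -1; 0 0 0 0 0 0.016 -1; 0 0 0 0 0 0.016 -1"

```text
time: 7.48
eef_pos: [0.5247, -0.0418, 0.0343]
tcp_rot: [0.159, 0.987, -0.001, 0.0]
contact_force: [-3.5, -1.6, 5.3]
opening: 0.261
finger_force: 60.6
```

Contact is felt, so the roller is seated. I'll open and rise.

Emit:
send_rows:
  moves: "0 0 0 0 0 0.005 1; 0 0 0 0 0 0.005 1; 0 0 0 0 0 0.005 1; 0 0 0 0 0 0.005 1; 0 0 0 0 0 0.005 1; 0 0 0 0 0 -0.1 1; 0 0 0 0 0 -0.3 1; 0 0 0 0 0 -0.5 1; 0 0 0 0 0 -0.6 -1; 0 0 0 0 0 -0.6 -1; 0 0 0 0 0 -0.6 -1"

```text
time: 8.85
eef_pos: [0.5234, -0.041, 0.1519]
tcp_rot: [0.159, 0.987, 0.0, -0.001]
contact_force: [-0.0, 1.0, -0.2]
opening: 0.378
finger_force: 0.0
```

Run:
```python
from b import *
np.set_printoptions(suppress=True,linewidth=150)
cs=cam('scene');print(ctrl.get_state()['eef_pos'])
a=cv2.resize(cs['image'][160:240,225:310],None,fx=7,fy=7,interpolation=cv2.INTER_CUBIC);cv2.imwrite('pics/o2.png',a[:,:,::-1])
```

```text
[ 0.52313271 -0.0409053   0.15145321]
```

View pics/o2.png

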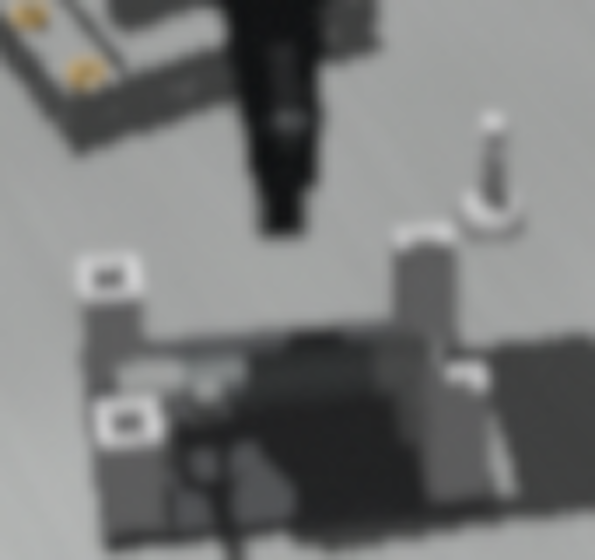

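The roller lies in both V-blocks. The strap is still open near crop (205,380) to (230,540). Next I'll go outside the strap and push it over in an arc.

Emit:
send_rows:
  moves: "0 0 0 -0.1 0.2 0 -1; 0 0 0 -0.2 0.4 0 -1; 0 0 0 -0.2 0.565 0 -1; 0 0 0 -0.2 0.565 0.1 -1; 0 0 0 -0.2 0.565 0.3 -1; 0 0 0 -0.2 0.565 0.374 -1; 0 0 0 -0.2 0.565 0.374 -1; 0 0 0 -0.2 0.565 0.374 -1"

```text
time: 9.9
eef_pos: [0.5984, 0.053, 0.0794]
tcp_rot: [0.159, 0.987, 0.0, 0.001]
contact_force: [0.0, 0.3, 0.1]
opening: 0.005
finger_force: 0.0
```

Emit:
send_rows:
  moves: "0 0 0 0 -0.08 0 -1; 0 0 0 0 -0.16 -0.03 -1; 0 0 0 0 -0.24 -0.06 -1; 0 0 0 0 -0.325 -0.08 -1; 0 0 0 0 -0.3625 -0.084 -1; 0 0 0 0 -0.415 -0.079 -1; 0 0 0 0 -0.415 -0.079 -1"

```text
time: 10.78
eef_pos: [0.5711, -0.026, 0.0938]
tcp_rot: [0.159, 0.987, -0.0, -0.0]
contact_force: [0.8, 0.1, -0.1]
opening: -0.006
finger_force: 0.0
```

Emit:
send_rows:
  moves: "0 0 0 0 -0.0535 0.024 -1; 0 0 0 0 -0.0755 0.044 -1; 0 0 0 0 -0.0955 0.069 -1; 0 0 0 0 -0.105 0.09 -1; 0 0 0 0 -0.1105 0.108 -1; 0 0 0 0 -0.1125 0.122 -1; 0 0 0 0 -0.1125 0.131 -1; 0 0 0 0 -0.1125 0.131 -1; 0 0 0 0 -0.1125 0.131 -1"

```text
time: 11.9
eef_pos: [0.5645, -0.0468, 0.0681]
tcp_rot: [0.159, 0.987, -0.0, 0.0]
contact_force: [-1.5, -1.0, 1.7]
opening: -0.002
finger_force: 1.0
```

Emit:
send_rows:
  moves: "0 0 0 0 0 0.004 -1; 0 0 0 0 0 0.008 -1; 0 0 0 0 0 0.008 -1"

```text
time: 12.28
eef_pos: [0.5645, -0.0468, 0.0679]
tcp_rot: [0.159, 0.987, -0.0, -0.0]
contact_force: [-4.4, -0.7, 9.5]
opening: 0.002
finger_force: 4.8
```

Run:
```python
from mv import *
rows([.5645,-.0467,.066,161.7],[[.45,-.321,.186,182.8]])
```

```text
-0.0586 [0.1129, -1.4819, -0.6]
```

Emit:
send_rows:
  moves: "0 0 0 0 0 -0.25 -1; 0 0 0 0 0 -0.5 -1; 0 0 0 0 -0.1 -0.6 -1; 0 0 -0.015 0.02 -0.4 -0.6 -1; 0 0 -0.03 0.05 -0.65 -0.6 1; 0 0 -0.045 0.08 -0.85 -0.6 1; 0 0 -0.0586 0.11 -0.95 -0.6 1; 0 0 -0.0586 0.113 -1 -0.6 1; 0 0 -0.0586 0.113 -1 -0.6 1; 0 0 -0.0586 0.113 -1 -0.6 1"

```text
time: 13.52
eef_pos: [0.4804, -0.2288, 0.186]
tcp_rot: [-0.024, 1.0, 0.0, -0.0]
contact_force: [-0.4, -0.4, 0.3]
opening: 1.004
finger_force: 0.0
```

Run:
```python
from mv import *
p=np.array([.5645,-.0467,.066])+mat([0,0,0,161.7])@np.array([.113,-1,-.6])*.2
print(p,ctrl.get_state()['eef_pos'])
rows([*p,182.8],[[.45,-.321,.186,182.8],[.45,-.321,.057,182.8]])
```

```text
[ 0.48024449 -0.22948887  0.186     ] [ 0.48035413 -0.22882597  0.18597052]
-0.0 [0.1734, -0.4496, 0.0]
-0.0 [0.1734, -0.4496, 0.645]
```

Emit:
send_rows:
  moves: "0 0 0 0.1 -0.25 0 1; 0 0 0 0.173 -0.45 0 1; 0 0 0 0.173 -0.45 0.1 1; 0 0 0 0.173 -0.45 0.2 1; 0 0 0 0.173 -0.45 0.2 1; 0 0 0 0.173 -0.45 0.2 1"

```text
time: 14.28
eef_pos: [0.4507, -0.3207, 0.147]
tcp_rot: [-0.025, 1.0, -0.0, 0.0]
contact_force: [-0.7, 0.5, 0.0]
opening: 1.005
finger_force: 0.0
```

Run:
```python
from h import *
ct=cam('top');cs=cam('scene');print(ctrl.get_state()['eef_pos'])
a=cv2.resize(ct['image'][155:245,262:342],(480,540),interpolation=cv2.INTER_CUBIC)
b=cv2.resize(cs['image'][120:245,215:305],(320,444),interpolation=cv2.INTER_CUBIC)
m=np.zeros((540,800,3),np.uint8);m[:,:480]=a;m[:444,480:]=b;cv2.imwrite('pics/o3.png',m[:,:,::-1])
```

```text
[ 0.45080224 -0.32113227  0.14759591]
```

View pics/o3.png

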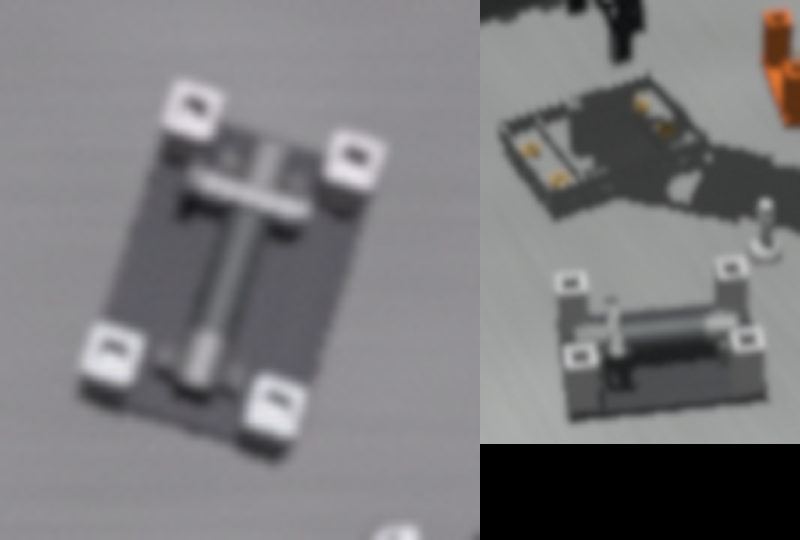

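Top view: the roller lies along the board in both V-blocks, from crop (197,385) to (272,138). The strap lies level across it near crop (250,192).

Emit:
send_rows:
  moves: "0 0 0 0 0 0.2 1; 0 0 0 0 0 0.35 1; 0 0 0 0 0 0.445 1; 0 0 0 0 0 0.445 1; 0 0 0 0 0 0.445 1; 0 0 0 0 0 0.445 -1; 0 0 0 0 0 0.445 -1; 0 0 0 0 0 0.445 -1; 0 0 0 0 0 0.445 -1; 0 0 0 0 0 0.445 -1; 0 0 0 0 0 0.445 -1"
  newtons: 100

```text
time: 15.75
eef_pos: [0.4502, -0.3213, 0.0578]
tcp_rot: [-0.024, 1.0, -0.0, 0.0]
contact_force: [-0.0, -0.8, 2.6]
opening: 0.127
finger_force: 97.5
```

Run:
```python
from mv import *
s=ctrl.get_state();print(s['eef_pos'],R.from_quat(s['tcp_rot']).as_matrix()[:,0])
ct=cam('top');a=np.radians(-18.3);ax=np.array([np.cos(a),np.sin(a),0]);c=np.array([.5263,-.0409,.037])
print(proj(ct,[c+.07*ax,c,c-.07*ax]))
p=np.array([.4802445,-.2294889,.186])+mat([0,0,0,182.8])@np.array([.173,-.45,.645])*.2;print(p)
rows([*p,182.8],[[p[0],p[1],.18,182.8],[.5263,-.0409,.18,161.7]])
```

```text
[ 0.45020356 -0.32127261  0.05780524] [-9.98812071e-01 -4.87270890e-02 -3.43515510e-04]
[[306.61115987 179.23682201]
 [300.16118614 199.05546146]
 [293.57659812 219.27505526]]
[ 0.45008229 -0.32107165  0.057     ]
-0.0 [0.0, 0.0, -0.615]
0.0586 [-0.4491, 1.3806, -0.615]
```

Emit:
send_rows:
  moves: "0 0 0 0 0 -0.05 -1; 0 0 0 0 0 -0.15 -1; 0 0 0 0 0 -0.35 -1; 0 0 0 0 0 -0.55 -1; 0 0 0 0 0 -0.615 -1; 0 0 0.015 -0.1 0.2 -0.615 -1; 0 0 0.03 -0.2 0.45 -0.615 -1; 0 0 0.045 -0.3 0.7 -0.615 -1; 0 0 0.0586 -0.4 0.9 -0.615 -1; 0 0 0.0586 -0.4 1 -0.615 -1; 0 0 0.0586 -0.4 1 -0.615 -1; 0 0 0.0586 -0.4 1 -0.615 -1"

```text
time: 17.3
eef_pos: [0.5195, -0.118, 0.1796]
tcp_rot: [0.159, 0.987, -0.0, -0.001]
contact_force: [-0.1, -0.1, -4.4]
opening: 0.13
finger_force: 98.4
```

Run:
```python
from mv import *
p=np.array([.4501,-.3211,.057])+mat([0,0,0,182.8])@np.array([-.4,1,-.615])*.2;print(p,ctrl.get_state()['eef_pos'])
rows([*p,161.7],[[.5263,-.0409,.145,161.7]])
```

```text
[ 0.52023454 -0.11743079  0.18      ] [ 0.51954172 -0.11803358  0.17962049]
-0.0 [0.0914, 0.3728, 0.175]
```

Emit:
send_rows:
  moves: "0 0 0 0.04 0.15 0 -1; 0 0 0 0.08 0.3 0.05 -1; 0 0 0 0.0914 0.373 0.12 -1; 0 0 0 0.0914 0.373 0.16 -1; 0 0 0 0.0914 0.373 0.175 -1; 0 0 0 0.0914 0.373 0.175 -1; 0 0 0 0.0914 0.373 0.175 -1"

```text
time: 18.18
eef_pos: [0.5266, -0.0415, 0.1458]
tcp_rot: [0.159, 0.987, -0.0, 0.0]
contact_force: [-0.8, 0.4, -4.2]
opening: 0.126
finger_force: 98.6
```

Run:
```python
from mv import *
np.set_printoptions(suppress=True)
s=ctrl.get_state();print(s['eef_pos'],R.from_quat(s['tcp_rot']).as_matrix()[:,0])
cs=cam('scene');im=cs['image']
u0,v0=215,155;cv2.imwrite('pics/o4.png',cv2.resize(im[155:230,215:315],None,fx=8,fy=8,interpolation=cv2.INTER_CUBIC)[:,:,::-1])
t=s['eef_pos'];z=t[2]-.0578;a=np.radians(-18.2)
Rz=np.array([[np.cos(a),-np.sin(a)],[np.sin(a),np.cos(a)]])
def pt(x,y,zz): return [*(t[:2]+Rz@[x,y]),z+zz]
for n,x,y,zz in(('pin++',.07,.045,0),('pin-+',-.07,.045,0),('rim++',.085,.06,.039),('rim-+',-.085,.06,.039),('rim+-',.085,-.06,.039),('rim--',-.085,-.06,.039),('fl++',.085,.06,.014),('fl-+',-.085,.06,.014)):
    q=proj(cs,[pt(x,y,zz)])[0]+[1.5,0];print(n,q,(q-[u0,v0])*8)
```

```text
[ 0.52663829 -0.04147773  0.14582642] [-0.94912289  0.31490427 -0.00102231]
pin++ [242.16805628 214.13985326] [217.34445027 473.11882606]
pin-+ [289.6917409 209.3992894] [597.53392723 435.19431523]
rim++ [236.65087981 208.50423121] [173.20703848 428.03384967]
rim-+ [295.82292014 202.67338067] [646.5833611  381.38704533]
rim+- [233.43550834 181.12882961] [147.4840667  209.03063684]
rim-- [289.38488204 175.91666801] [595.07905634 167.33334408]
fl++ [237.16632829 214.79538886] [177.33062631 478.36311085]
fl-+ [295.65222993 208.95947544] [645.2178394  431.67580351]
```

View pics/o4.png

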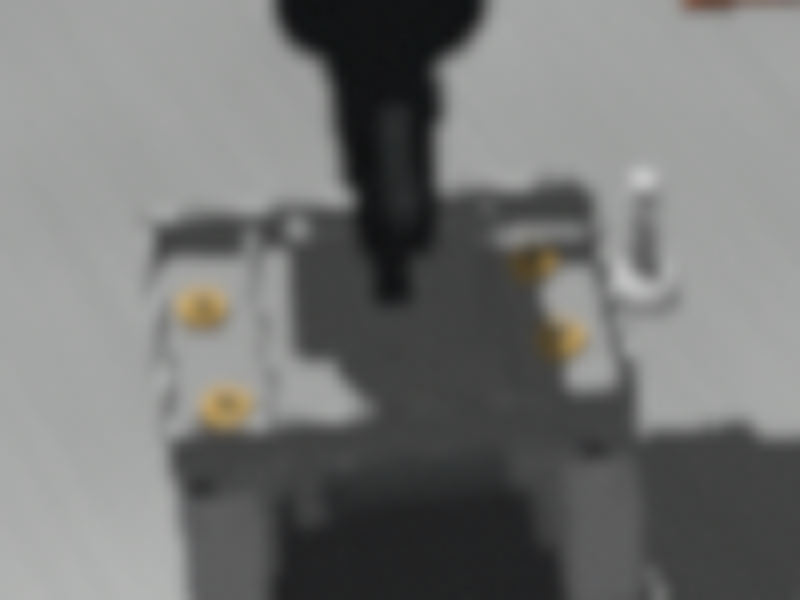

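The scene view shows the held tray over the posts, with rim corners about 0.6 px left of the prediction. That is 1-2 mm, within the pins' cone capture, so I'll trim slightly and lower it while feeling for contact.

Emit:
send_rows:
  moves: "0 0 0 0.005 0.002 0.05 -1; 0 0 0 0.005 0.002 0.09 -1; 0 0 0 0.005 0.002 0.115 -1; 0 0 0 0.005 0.002 0.13 -1; 0 0 0 0.005 0.002 0.14 -1; 0 0 0 0.005 0.002 0.14 -1"

```text
time: 18.98
eef_pos: [0.5252, -0.04, 0.1173]
tcp_rot: [0.159, 0.987, 0.0, -0.0]
contact_force: [-0.8, -0.3, -2.7]
opening: 0.125
finger_force: 98.8
```

Emit:
send_rows:
  moves: "0 0 0 0 0 0.01 -1; 0 0 0 0 0 0.02 -1; 0 0 0 0 0 0.03 -1; 0 0 0 0 0 0.04 -1; 0 0 0 0 0 0.04 -1; 0 0 0 0 0 0.04 -1"

```text
time: 19.73
eef_pos: [0.5248, -0.0401, 0.1087]
tcp_rot: [0.159, 0.987, -0.0, -0.001]
contact_force: [-4.5, -1.5, -3.8]
opening: 0.125
finger_force: 98.7
```

Emit:
send_rows:
  moves: "0 0 0 0.003 0 0.004 -1; 0 0 0 0.005 0 0.008 -1; 0 0 0 0.005 0 0.014 -1; 0 0 0 0.005 0 0.014 -1; 0 0 0 0.005 0 0.014 -1"

```text
time: 20.35
eef_pos: [0.5246, -0.0401, 0.1079]
tcp_rot: [0.159, 0.987, -0.0, -0.0]
contact_force: [-8.6, -1.2, 4.4]
opening: 0.122
finger_force: 100.3
```

Emit:
send_rows:
  moves: "0 0 0 0 0 0 0; 0 0 0 0 0 0 0; 0 0 0 0 0 0 0; 0 0 0 0 0 0 0; 0 0 0 0 0 -0.1 0; 0 0 0 0 0 -0.3 0; 0 0 0 0 0 -0.6 0; 0 0 0 0 -0.2 -0.7 0; 0 0 0 0 -0.5 -0.7 0; 0 0 0 0 -0.8 -0.7 0; 0 0 0 0 -1 -0.7 0; 0 0 0 0 -1 -0.7 0"

```text
time: 21.85
eef_pos: [0.461, -0.2319, 0.2466]
tcp_rot: [0.161, 0.987, -0.0, 0.0]
contact_force: [-0.4, 0.1, 0.1]
opening: 0.501
finger_force: 0.0
```

Run:
```python
from h import *
ct=cam('top');cs=cam('scene');s=ctrl.get_state();print(s['eef_pos'],s['contact_force'])
b=cv2.resize(cs['image'][155:235,215:315],(500,400),interpolation=cv2.INTER_CUBIC)
a=cv2.resize(ct['image'][155:245,262:342],(300,338),interpolation=cv2.INTER_CUBIC)
m=np.zeros((400,800,3),np.uint8);m[:338,:300]=a;m[:,300:]=b;cv2.imwrite('pics/o5.png',m[:,:,::-1])
```

```text
[ 0.46166504 -0.2295716   0.24640114] [-0.56368275  1.13761603  0.56534185]
```

View pics/o5.png

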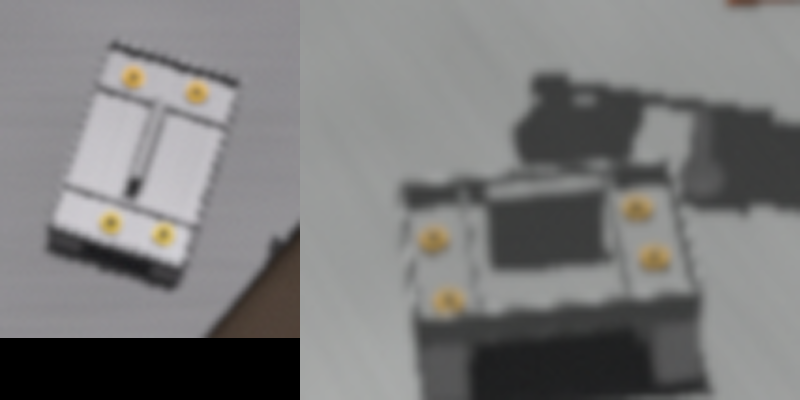

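The tray sits level and flush on the posts in both views, and the gripper is clear. I'm handing the job in.

```bash
python3 -c "
from plant import ctrl
print(ctrl.sign_off())"
```

```text
the job is handed in; nothing more can be done
None
```

The roller lies in the V-blocks with the strap level across it, the tray is seated with its pins in the posts, and I handed the job in after about 22 s of robot time; no verdict was returned.

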